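# Strip the stepped mandrel and seat each stone ring on its chuck

### The job

The four stone rings have been turned together on the stepped mandrel and now go on to be polished one by one. Take them off the mandrel and put each on the wooden chuck whose spigot was turned for its bore (its backplate is painted the colour of the stone), pushed right down so that it lies flat on the chuck's shoulder. Lower the rings into place and do not drop them: the stone chips.

Things in the scene. Friction and masses are not known exactly. Their poses are not given: they have to be found in the camera images.
- mandrel: Upright stepped mandrel, bright metal, on a dark steel flange 96 mm across, 6 mm thick; fixed. Origin: centre of its underside on the bench, z up. Above a 54 mm shoulder 14 mm up come steps of 45, 35, 25 mm diameter, each 18.4 mm high, and a 17 mm stub ending 76 mm up. Each ring sits over its step, 1.5 mm play all round, resting on the shoulder below; each covers the next, so they lift off straight up from the top down.
- white_ring_center (a point): Centre (on the axis, half-way up) of the loose white stone ring: outside diameter 66 mm, bore 48 mm, 18 mm high, z along its axis. At the start it is bottom of the pile on the mandrel, its underside 14 mm above the bench. The outside is free to be gripped.
- honey_ring_center (a point): Centre (on the axis, half-way up) of the loose honey-yellow stone ring: outside diameter 56 mm, bore 38 mm, 18 mm high, z along its axis. At the start it is second from the bottom on the mandrel, its underside 32 mm above the bench. The outside is free to be gripped.
- grey_ring_center (a point): Centre (on the axis, half-way up) of the loose dark grey stone ring: outside diameter 46 mm, bore 28 mm, 18 mm high, z along its axis. At the start it is third from the bottom on the mandrel, its underside 51 mm above the bench. The outside is free to be gripped.
- red_ring_center (a point): Centre (on the axis, half-way up) of the loose dark red stone ring: outside diameter 36 mm, bore 20 mm, 18 mm high, z along its axis. At the start it is top of the pile on the mandrel, its underside 69 mm above the bench. The outside is free to be gripped.
- white_chuck_seat (a point): Seat of the wooden chuck for the white ring: brown shoulder 57 mm across, its flat top 26 mm above the bench (this point at its centre, z up), on a fixed steel backplate 86 mm across, 6 mm thick, enamelled white. Spigot 45 mm across for 5 mm, then tapering to a 29 mm blunt tip 18 mm above this point. A seated ring's centre is 9 mm above this point.
- honey_chuck_seat (a point): Seat of the wooden chuck for the honey-yellow ring: brown shoulder 47 mm across, its flat top 26 mm above the bench (this point at its centre, z up), on a fixed steel backplate 76 mm across, 6 mm thick, enamelled honey-yellow. Spigot 35 mm across for 5 mm, then tapering to a 19 mm blunt tip 18 mm above this point. A seated ring's centre is 9 mm above this point.
- grey_chuck_seat (a point): Seat of the wooden chuck for the dark grey ring: brown shoulder 37 mm across, its flat top 26 mm above the bench (this point at its centre, z up), on a fixed steel backplate 66 mm across, 6 mm thick, enamelled dark grey. Spigot 25 mm across for 5 mm, then tapering to a 9 mm blunt tip 18 mm above this point. A seated ring's centre is 9 mm above this point.
- red_chuck_seat (a point): Seat of the wooden chuck for the dark red ring: brown shoulder 29 mm across, its flat top 26 mm above the bench (this point at its centre, z up), on a fixed steel backplate 58 mm across, 6 mm thick, enamelled dark red. Spigot 17 mm across for 5 mm, then tapering to a 6 mm blunt tip 18 mm above this point. A seated ring's centre is 9 mm above this point.
Mind the look-alikes: they are no part of the job. What is shaped like the part that bears grey_ring_center but green or purple is not meant.

How it is judged:
By the outcome, as a careful person would: the job done as asked, in the order asked, and still so for the second after the job is handed in, with the robot touching nothing.
It also fails if it takes over 102 s, if anything falls off the work surface, if the arm or the gripper's body presses on something with over 40 N, if the wrist force passes 120 N, or if a joint passes its speed limit or range.

### The arm

A 6-joint arm with a two-finger parallel gripper is mounted at the origin on a cart in front of the work surface, level with it; the furniture and walls round the work are solid. World frame = base frame: x ahead of the robot, y to its left, z up, the work surface at z = 0. Lengths are in m, angles in degrees, forces in N, time in s.
With the tool pointing down it reaches from about 0.4 to 0.825 m from the base axis. Payload 7 kg.
Tool frame: the origin (TCP) lies at the very end of the fingers, on their centre line; the grasp point (between the pads) lies 19 mm behind it; z points along the fingers, y is the line along which they close (so a half turn about z gives the same grasp; the last joint's range is limited). The gripper opens to 88 mm and grips with 3 to 60 N. Pads are 19 mm wide; open, the fingers measure 130 mm over their backs; the gripper's body (78 mm by 193 mm) begins 47 mm behind the grasp point.
Start: joints at [90.533, 20.546, 0.682, 0, -70.136, -16.507], TCP at [0.186, 0.649, 0.227] pointing down, gripper open.
Joint ranges: [-176.03, 176.03], [-82.01, 121.73], [-58.28, 71.71], [-173.87, 95.51], [-174.79, -0.11], [-173.66, 173.66]. Speed limits (degrees/s): [136.94, 136.94, 172.46, 180, 180, 180].

### API

Orientations are given as [roll, pitch, yaw] about the fixed x, y, z axes, in that order (R = Rz(yaw) Ry(pitch) Rx(roll)).
In Python, from plant import r gives the robot as it stands. The module is installed in compiled form; this text tells all that it offers.
- The arm moves only by the tool jog_arm, never from a script. Its arguments are lists of equal length, an entry for each row: "travel": the shift along the tool's x, y, z each as a share of 50 cm, from -1 to 1, a list of three; "dr": the turn, a rotation vector about the tool's x, y, z each as a share of 360 degrees, from -1 to 1, a list of three; "claw": the opening, from 0 (shut) to 1 (fully open). A call has exactly 10 rows; each row is the pose to reach, as a shift and turn from the pose commanded when the call began, along the tool's axes at that moment, turning the shorter way round; what a row does not reach only later rows make up. A row lasts 1/8 s, in which the tool goes at most 62.5 mm and 10.7 degrees, less where a joint would pass 70% of its speed; a pose out of reach is approached as far as the arm can. A call with a number of a shift or a turn outside -1 to 1 is refused whole. A call with a gripper value outside its range is refused whole. The fingers move at their own pace and stop on an object; "newtons" is the grip in N (left out, the last holds). Time passes only in rows, so rows that repeat a pose let the fingers close, or fill a call up. It gives the time, the measured TCP pose, the force, the opening and the grip force at its end, in the units of the state.
- r.get_state(): the state, without advancing time (a new reading comes with each control period).
- r.capture(name): name is "scene" or "top" or "wrist"; returns a dict with "pixels" (384x512x3 uint8, red, green, blue), "range_z" (384x512 float32, m along the optical axis (not along the pixel's ray), 0 where there is no reading), "fx", "fy", "cx", "cy" (pixels), "position" and "attitude" of the camera in the world; the wrist camera has in their place "hand_eye" (4x4, takes a point from camera to tool coordinates, whose origin is the TCP and whose axes are the flange's). Camera axes: x right, y up, looking along -z (the intrinsics and any distortion apply to the point x, -y, -z); pixel columns grow to the right and rows downward; lengths in m; the calibration is good to about 2 mm. A picture is of the moment at which its call begins: read the wrist's pose just before it.
- r.close_job(): hands the job in; it is judged then, once.
Trained networks look in the newest picture that a camera, given by its name, has taken for a name from the list of things; names that differ only in an ending like _2 or _b are one class to them, and where a whole thing is asked for, a point or a joint stands for the part that bears it (a point fixed in the world has none). Each returns a list of dicts, best first, with "conf" (0 to 1); they miss things now and then, are a little off and sometimes report something else, mostly with a low value. They report only what shows in the picture. A call takes as long as a camera call. They do not tell look-alikes from the thing itself.
- r.boxes_of(name, camera): "extent" ([left, top, right, bottom] in pixels, round what is visible of it).
- r.regions_of(name, camera): "pixels" (384x512 bool, what is visible of it) and "extent" ([left, top, right, bottom] in pixels, round what is visible of it).
- r.tip_of(name, camera): "at" ([column, row] in pixels: a listed point, or the origin of a listed thing).
The state is a dict: "time_s": time; "joints": joint angles; "qd": joint speeds; "joint_torque": joint torques, N m; "tcp_pos": TCP position; "eef_rot": TCP orientation; "contact_force": force on the tool from outside, world axes, zero at the start; "moment": the same for the moment, N m; "gripper_width": finger opening in m; "gripper_force": force on a finger pad.
Only numpy, scipy, OpenCV 4.12 (cv2) and the standard library are available. Lean on these libraries where they do the work, as an engineer would, in place of code of your own. Each camera call takes 0.05 s, during which the arm holds its last target. There are 200 camera calls.

## Working session

There is one attempt and no reset: what is moved stays moved. The work goes in short steps, Python scripts to look and compute and a tool call to move; the robot and the scene stay as the last step left them, time stands still between calls to the robot, and variables do not carry over. Pictures are saved under pics/ and viewed, at most 14 in all, crops included, and the job is handed in when it is done.

Besides the shell and the picture viewer there is one more tool, called after "Request:" by a JSON object that holds its "name" and its "arguments". jog_arm: Moves the arm, as the interface text tells. Its arguments: {"type":"object","properties":{"travel":{"type":"array"},"dr":{"type":"array"},"claw":{"type":"array"},"newtons":{"type":"number"}},"required":["travel","dr","claw"]}

```bash
mkdir -p pics; python3 - <<'E'
from plant import r
import cv2,numpy as np
s=r.get_state()
print({k:np.round(v,3) for k,v in s.items()})
for n in ["scene","top"]:
    c=r.capture(n); cv2.imwrite(f"pics/{n}0.png",c["pixels"][:,:,::-1])
    print(n,c["fx"],c["fy"],c["cx"],c["cy"],c["position"],c["attitude"],[k for k in c])
E
```

```text
{'time_s': np.float64(0.0), 'joints': array([ 9.0533e+01,  2.0593e+01,  6.3400e-01, -2.2000e-02, -7.0137e+01,
       -1.6507e+01]), 'qd': array([ 0.021,  0.003,  0.067, -0.149, -0.003, -0.12 ]), 'joint_torque': array([-0.0000e+00, -5.8272e+01,  2.9305e+01,  6.9970e+00,  7.0000e-03,
       -0.0000e+00]), 'tcp_pos': array([0.186, 0.648, 0.226]), 'eef_rot': array([ 1.79902e+02, -7.00000e-03, -1.59810e+01]), 'contact_force': array([-0.324,  0.212,  0.586]), 'moment': array([-0.012, -0.039,  0.003]), 'gripper_force': np.float64(0.0), 'gripper_width': np.float64(0.088)}
scene 437.45019188043636 437.45019188043636 252.72725159662883 192.59360326172546 [ 0.06844008 -0.39626656  0.91621618] [ 37.13731304   0.41818726 -52.12250108] ['pixels', 'range_z', 'fx', 'fy', 'cx', 'cy', 'position', 'attitude']
top 346.73436842990833 346.73436842990833 252.1874910535632 190.97645715099412 [ 0.38071761 -0.01357076  1.0360114 ] [ 10.80367328   1.29542466 -89.99999866] ['pixels', 'range_z', 'fx', 'fy', 'cx', 'cy', 'position', 'attitude']
```

View pics/scene0.png

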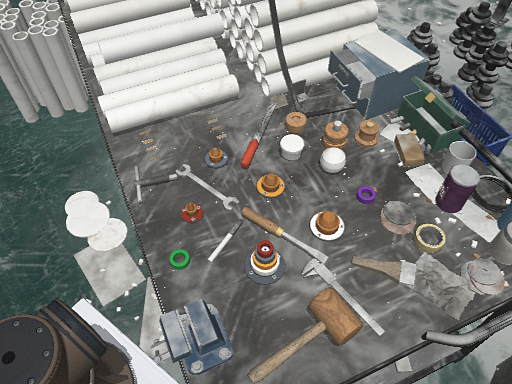

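View pics/top0.png

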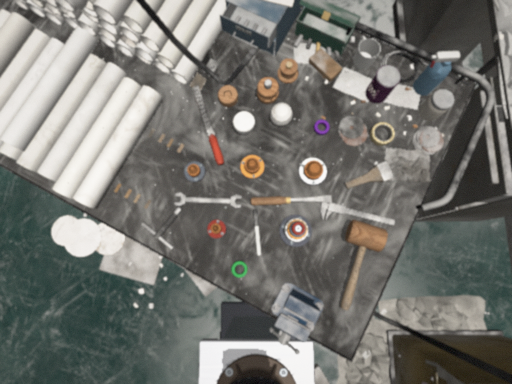

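```bash
cat > h.py <<'E'
from plant import r
import numpy as np, cv2
from scipy.spatial.transform import Rotation as R
COL=["white","honey","grey","red"]
def cap(n):
    if n=="wrist":
        s=r.get_state(); c=r.capture(n)
        T=np.eye(4);T[:3,:3]=R.from_euler("xyz",s["eef_rot"],degrees=True).as_matrix();T[:3,3]=s["tcp_pos"]
        c["T"]=T@np.array(c["hand_eye"])
    else:
        c=r.capture(n);T=np.eye(4);T[:3,:3]=R.from_euler("xyz",c["attitude"],degrees=True).as_matrix();T[:3,3]=c["position"];c["T"]=T
    return c
def ray(c,uv):
    u,v=np.asarray(uv,float).T
    d=np.c_[(u-c["cx"])/c["fx"],-(v-c["cy"])/c["fy"],-np.ones_like(u)]
    return c["T"][:3,3],d@c["T"][:3,:3].T
def at_z(c,uv,z):
    o,d=ray(c,np.atleast_2d(uv)); return o+d*((z-o[2])/d[:,2])[:,None]
def cloud(c):
    v,u=np.mgrid[:384,:512]; o,d=ray(c,np.c_[u.ravel(),v.ravel()])
    return (o+d*c["range_z"].reshape(-1,1)).reshape(384,512,3)
def proj(c,p):
    q=(np.atleast_2d(p)-c["T"][:3,3])@c["T"][:3,:3]
    return np.c_[c["cx"]-c["fx"]*q[:,0]/q[:,2],c["cy"]+c["fy"]*q[:,1]/q[:,2]]
E
python3 - <<'E'
from h import *
for n in ["scene","top"]:
    c=cap(n);P=cloud(c)
    print(n)
    for k in [x+"_chuck_seat" for x in COL]+["mandrel"]+[x+"_ring_center" for x in COL]:
        z=0.026 if "chuck" in k else 0 if k=="mandrel" else {"white":.023,"honey":.041,"grey":.060,"red":.078}[k.split("_")[0]]
        for t in r.tip_of(k,n)[:2]: 
            a=t["at"];print(k,np.round(a,1),round(t["conf"],2),np.round(at_z(c,a,z)[0],4),np.round(P[int(a[1]),int(a[0])],3))
E
```

```text
scene
white_chuck_seat [330.6 219.6] 0.86 [ 0.6471 -0.1782  0.026 ] [ 0.635 -0.181  0.045]
honey_chuck_seat [269.5 177.3] 0.57 [0.6631 0.0188 0.026 ] [0.65  0.012 0.045]
grey_chuck_seat [216.1 155.8] 0.6 [0.6351 0.1794 0.026 ] [0.634 0.178 0.031]
mandrel [266.5 267. ] 0.77 [ 0.4601 -0.1237  0.    ] [ 0.439 -0.137  0.048]
mandrel [271.4 179.9] 0.59 [0.6764 0.0215 0.    ] [0.651 0.006 0.041]
white_ring_center [264.7 262.7] 0.55 [ 0.4565 -0.1208  0.023 ] [ 0.44  -0.13   0.062]
honey_ring_center [266.6 256.9] 0.69 [ 0.463  -0.1209  0.041 ] [ 0.447 -0.13   0.078]
grey_ring_center [368.9 195.4] 0.67 [ 0.7423 -0.223   0.06  ] [ 0.789 -0.208  0.001]
grey_ring_center [264.9 254.2] 0.55 [ 0.4576 -0.1199  0.06  ] [ 0.445 -0.127  0.087]
red_ring_center [259.9 248.6] 0.52 [ 0.4538 -0.1086  0.078 ] [ 0.451 -0.109  0.085]
top
white_chuck_seat [315.8 169.8] 0.83 [ 0.6371 -0.1809  0.026 ] [ 0.634 -0.175  0.046]
honey_chuck_seat [253.  164.5] 0.93 [0.6546 0.0068 0.026 ] [0.651 0.006 0.046]
grey_chuck_seat [192.1 168.9] 0.77 [0.642  0.1905 0.026 ] [0.64  0.187 0.044]
red_chuck_seat [211.9 226.2] 0.76 [0.4694 0.1268 0.026 ] [0.47  0.13  0.025]
mandrel [297.3 226.3] 0.21 [ 0.4709 -0.1244  0.    ] [ 0.465 -0.116  0.075]
white_ring_center [296.7 229.1] 0.47 [ 0.4608 -0.12    0.023 ] [ 0.457 -0.113  0.075]
white_ring_center [298.2 230.7] 0.22 [ 0.4561 -0.1243  0.023 ] [ 0.454 -0.118  0.076]
honey_ring_center [293.9 228.3] 0.59 [ 0.4616 -0.1102  0.041 ] [ 0.459 -0.103  0.088]
grey_ring_center [298.5 229.8] 0.59 [ 0.4559 -0.1211  0.06  ] [ 0.457 -0.118  0.074]
grey_ring_center [319.3 128.3] 0.44 [ 0.7547 -0.1899  0.06  ] [ 0.78  -0.2   -0.003]
red_ring_center [298.4 226.8] 0.55 [ 0.4627 -0.1191  0.078 ] [ 0.465 -0.118  0.076]
```

```bash
cat >> h.py <<'E'
import json
def go(targets,save=True):
    """targets: list of (x,y,z,yaw) tool pointing down; prints row numbers relative to commanded pose"""
    try: p=json.load(open("cmd.json"))
    except Exception:
        s=r.get_state();p=[*map(float,s["tcp_pos"]),float(s["eef_rot"][2])]
    Rc=R.from_euler("xyz",[180,0,p[3]],degrees=True)
    for t in targets:
        d=np.round(Rc.inv().apply(np.array(t[:3])-p[:3])/.5,4)
        w=round(-(t[3]-p[3])/360,4)
        print("travel",d.tolist(),"dr",[0,0,w])
    q=[*(np.array(p[:3])+Rc.apply(d*.5)),p[3]-w*360]
    if save: json.dump(q,open("cmd.json","w"))
E
python3 - <<'E'
from h import *
go([(.25,.55,.35,-16),(.55,.05,.35,0)])
c=cap("wrist");print(np.round(c["hand_eye"],4),c["fx"],c["cx"],c["cy"],[k for k in c])
E
```

```text
travel [0.178, 0.1548, -0.2469] dr [0, 0, 0.0001]
travel [1.03, 0.9511, -0.2469] dr [0, 0, -0.0444]
[[ 2.000e-04  9.649e-01  2.627e-01  7.140e-02]
 [ 1.000e+00  3.000e-04 -1.800e-03 -3.000e-04]
 [-1.800e-03  2.627e-01 -9.649e-01 -1.569e-01]
 [ 0.000e+00  0.000e+00  0.000e+00  1.000e+00]] 275.9465122261367 258.8335973489265 194.22513854586816 ['pixels', 'range_z', 'fx', 'fy', 'cx', 'cy', 'hand_eye', 'T']
```

Request:
{"name": "jog_arm", "arguments": {"travel": [[0.17,0.15,-0.25],[0.17,0.15,-0.25],[1,0.95,-0.25],[1,0.95,-0.25],[1,0.95,-0.25],[1,0.95,-0.25],[1,0.95,-0.25],[1,0.95,-0.25],[1,0.95,-0.25],[1,0.95,-0.25]], "dr": [[0,0,0],[0,0,0],[0,0,-0.044],[0,0,-0.044],[0,0,-0.044],[0,0,-0.044],[0,0,-0.044],[0,0,-0.044],[0,0,-0.044],[0,0,-0.044]], "claw": [1,1,1,1,1,1,1,1,1,1], "newtons": 20}}

```text
time_s: 2.4
tcp_pos: [0.4828, 0.1448, 0.3465]
eef_rot: [-180.0, -0.1, -0.1]
contact_force: [1.2, 0.8, -0.3]
gripper_width: 0.0876
gripper_force: 0.0
```

```bash
rm -f cmd.json; python3 - <<'E'
from h import *
c=cap("wrist");print(r.get_state()["tcp_pos"],r.get_state()["eef_rot"])
cv2.imwrite("pics/w1.png",c["pixels"][:,:,::-1]);np.savez("w1.npz",**c)
E
```

```text
[0.4851827  0.13956169 0.34679529] [ 1.79910201e+02 -7.81472466e-02 -3.05764592e-01]
```

View pics/w1.png

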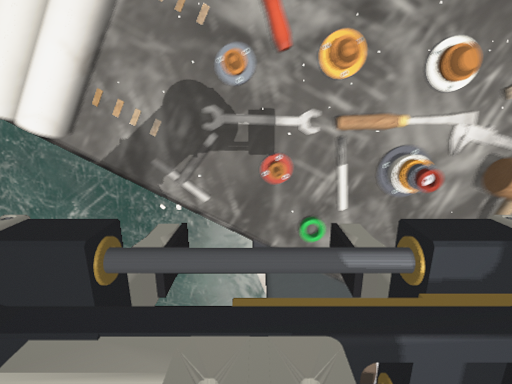

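```bash
cat >> h.py <<'E'
from scipy.optimize import least_squares
PROF={}
for k,(bp,sh,sp,tip) in dict(white=(86,57,45,29),honey=(76,47,35,19),grey=(66,37,25,9),red=(58,29,17,6)).items():
    PROF[k]=np.array([(bp/2+30,0),(bp/2,0),(bp/2,6),(sh/2,6),(sh/2,26),(sp/2,26),(sp/2,31),(tip/2,44),(0,44)])/1000
PROF["mandrel"]=np.array([(78,0),(48,0),(48,6),(27,6),(27,14),(33,14),(33,32),(28,32),(28,50.8),(23,50.8),(23,69.2),(18,69.2),(18,87.2),(10,87.2),(8.5,76),(0,76)])/1000
def pdist(rz,prof):
    a,b=prof[:-1],prof[1:];d=b-a
    t=np.clip(((rz[:,None]-a)*d).sum(2)/(d*d).sum(1),0,1)
    return np.linalg.norm(rz[:,None]-a-t[...,None]*d,axis=2).min(1)
def fit(c,k,x0,prof=None):
    prof=PROF[k] if prof is None else prof
    P=cloud(c)[c["range_z"]>0]; Rm=prof[0,0]-.015
    x=np.array([*x0[:2],0.])
    for _ in range(3):
        Q=P[(np.hypot(*(P[:,:2]-x[:2]).T)<Rm)&(P[:,2]>-.02)&(P[:,2]<.12)]
        f=lambda x:pdist(np.c_[np.hypot(*(Q[:,:2]-x[:2]).T),Q[:,2]-x[2]],prof)
        s=least_squares(f,x,loss="soft_l1",f_scale=.0015);x=s.x
    return x,len(Q),np.median(f(x))
E
python3 - <<'E'
from h import *
g=dict(white=(.635,-.178),honey=(.651,.006),grey=(.638,.185),red=(.468,.128),mandrel=(.458,-.118))
for n in ["w1","top","scene"]:
    c=dict(np.load("w1.npz")) if n=="w1" else cap(n)
    for k in g:
        x,m,e=fit(c,k,g[k]);print(n,k,np.round(x*1000,1),m,round(e*1000,2))
E
```

```text
w1 white [ 6.399e+02 -1.742e+02 -4.000e-01] 4047 0.56
w1 honey [655.4  10.6  -0.8] 3471 0.58
w1 grey [641.1 187.9  -1.1] 2768 0.58
w1 red [464.6 116.8  -1. ] 1757 0.58
w1 mandrel [ 459.3 -117.7   -0.6] 3726 0.48
top white [ 641.2 -175.3    0.8] 1102 1.1
top honey [656.6   9.8   0.8] 894 1.08
top grey [641.9 187.2   0.9] 518 1.1
top red [465.2 116.4   0.7] 592 1.15
top mandrel [ 460.7 -118.1    0.8] 1419 1.09
scene white [ 6.407e+02 -1.734e+02  4.000e-01] 1443 1.04
scene honey [6.561e+02 1.110e+01 5.000e-01] 986 1.07
scene grey [6.413e+02 1.885e+02 3.000e-01] 696 1.15
scene red [4.653e+02 1.173e+02 3.000e-01] 782 1.03
scene mandrel [ 4.602e+02 -1.171e+02  1.000e-01] 2072 0.87
```

```bash
rm -f cmd.json; python3 - <<'E'
from h import *
s=r.get_state();print(s["tcp_pos"],s["eef_rot"],np.round(s["joints"],1))
go([(.4601,-.1176,.2,0),(.4601,-.1176,.13,0)])
E
```

```text
[0.48320878 0.14397173 0.34602889] [ 1.79999251e+02 -1.59623540e-02 -4.34580517e-01] [ 39.    0.8  -8.6   0.  -80.5  50.6]
travel [-0.0422, 0.5235, 0.2921] dr [0, 0, -0.0012]
travel [-0.0422, 0.5235, 0.4321] dr [0, 0, -0.0012]
```

Request:
{"name": "jog_arm", "arguments": {"travel": [[-0.0422,0.5235,0.29],[-0.0422,0.5235,0.29],[-0.0422,0.5235,0.29],[-0.0422,0.5235,0.29],[-0.0422,0.5235,0.29],[-0.0422,0.5235,0.4321],[-0.0422,0.5235,0.4321],[-0.0422,0.5235,0.4321],[-0.0422,0.5235,0.4321],[-0.0422,0.5235,0.4321]], "dr": [[0,0,-0.0012],[0,0,-0.0012],[0,0,-0.0012],[0,0,-0.0012],[0,0,-0.0012],[0,0,-0.0012],[0,0,-0.0012],[0,0,-0.0012],[0,0,-0.0012],[0,0,-0.0012]], "claw": [0.7,0.7,0.7,0.7,0.7,0.7,0.7,0.7,0.7,0.7], "newtons": 20}}

```text
time_s: 3.8
tcp_pos: [0.4617, -0.1144, 0.1315]
eef_rot: [-180.0, -0.2, 0.4]
contact_force: [-0.3, -0.6, -0.3]
gripper_width: 0.0611
gripper_force: 0.0
```

```bash
python3 - <<'E'
from h import *
for _ in range(2):
    s=r.get_state();print(s["time_s"],s["tcp_pos"]*1000,s["eef_rot"]);c=cap("wrist")
s=r.get_state();print(s["time_s"],s["tcp_pos"]*1000,s["eef_rot"])
x=fit(c,"mandrel",(.46,-.1176));print(x)
uv=proj(c,[[.4601,-.1176,.0872],[.4601,-.1176,0]]);print(uv)
cv2.imwrite("pics/w2.png",cv2.resize(c["pixels"][:,:,::-1][:,90:430],None,fx=1.5,fy=1.5))
E
```

```text
3.8 [ 461.68936299 -114.42755331  131.48638311] [-1.79983982e+02 -1.73502318e-01  3.63359993e-01]
3.85 [ 461.41613769 -114.55716408  131.20940895] [-1.79983967e+02 -1.47743759e-01  3.46553221e-01]
3.9 [ 461.14235929 -114.68309195  130.88599211] [-1.79985674e+02 -1.15230545e-01  3.33635330e-01]
(array([ 0.45916046, -0.1173894 , -0.00114561]), 10339, np.float64(0.0004161263772744976))
[[262.37627127 216.74839012]
 [261.23704716 189.26067828]]
```

View pics/w2.png

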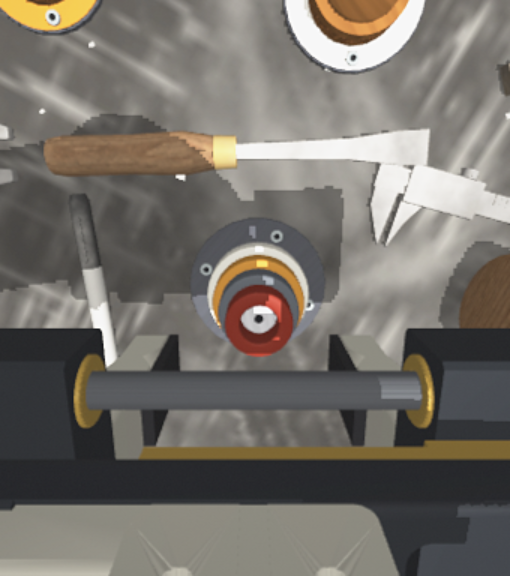

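```bash
python3 - <<'E'
from h import *
p=json.load(open("cmd.json"));print(p);p[1]=-.1153;p[3]=.2;json.dump(p,open("cmd.json","w"))
go([(.4598,-.1174,.11,0),(.4598,-.1174,.0725,0)])
E
```

```text
[0.46012406780553217, -0.11761070409803032, 0.12997888760237275, -0.002580517040909447]
travel [-0.0007, 0.0042, 0.04] dr [0, 0, 0.0006]
travel [-0.0007, 0.0042, 0.115] dr [0, 0, 0.0006]
```

Request:
{"name": "jog_arm", "arguments": {"travel": [[-0.0007,0.0042,0.04],[-0.0007,0.0042,0.06],[-0.0007,0.0042,0.08],[-0.0007,0.0042,0.1],[-0.0007,0.0042,0.115],[-0.0007,0.0042,0.115],[-0.0007,0.0042,0.115],[-0.0007,0.0042,0.115],[-0.0007,0.0042,0.115],[-0.0007,0.0042,0.115]], "dr": [[0,0,0.0006],[0,0,0.0006],[0,0,0.0006],[0,0,0.0006],[0,0,0.0006],[0,0,0.0006],[0,0,0.0006],[0,0,0.0006],[0,0,0.0006],[0,0,0.0006]], "claw": [0.7,0.7,0.7,0.7,0.6,0.6,0.6,0.6,0.6,0.6]}}

```text
time_s: 5.15
tcp_pos: [0.4602, -0.1171, 0.0725]
eef_rot: [-180.0, -0.0, 0.1]
contact_force: [-1.0, -0.2, -0.7]
gripper_width: 0.0527
gripper_force: 0.0
```

```bash
python3 - <<'E'
from h import *
s=r.get_state();print(s["time_s"],s["tcp_pos"]*1000,s["eef_rot"],s["contact_force"])
c=cap("wrist");s=r.get_state();print(s["tcp_pos"]*1000)
print(fit(c,"mandrel",(.46,-.1176)))
go([(.4598,-.1174,.0725,0),(.4598,-.1174,.14,0)])
E
```

```text
5.15 [ 460.21718354 -117.11916003   72.46802862] [-1.79996613e+02 -1.87519364e-02  8.39637478e-02] [-1.03905876 -0.16472305 -0.74549797]
[ 460.17918912 -117.14296517   72.44025741]
(array([ 0.45978605, -0.11723651, -0.00097844]), 15754, np.float64(0.0005537501195675715))
travel [0.0, -0.0, -0.0] dr [0, 0, -0.0]
travel [0.0, -0.0, -0.135] dr [0, 0, -0.0]
```

Request:
{"name": "jog_arm", "arguments": {"travel": [[0,0,0],[0,0,0],[0,0,0],[0,0,0],[0,0,0],[0,0,-0.01],[0,0,-0.03],[0,0,-0.06],[0,0,-0.1],[0,0,-0.135]], "dr": [[0,0,0],[0,0,0],[0,0,0],[0,0,0],[0,0,0],[0,0,0],[0,0,0],[0,0,0],[0,0,0],[0,0,0]], "claw": [0.2,0.2,0.2,0.2,0.2,0.2,0.2,0.2,0.2,0.2], "newtons": 20}}

```text
time_s: 6.45
tcp_pos: [0.4604, -0.1171, 0.1413]
eef_rot: [-180.0, -0.1, 0.1]
contact_force: [0.7, 0.3, -0.3]
gripper_width: 0.034
gripper_force: 20.0
```

```bash
python3 - <<'E'
from h import *
c=cap("wrist")
cv2.imwrite("pics/w3.png",c["pixels"][:,90:430,::-1])
X=(.4645,.1170)
go([(*X,.14,0),(*X,.075,0)])
E
```

```text
travel [0.0093, -0.4688, -0.0] dr [0, 0, -0.0]
travel [0.0093, -0.4688, 0.13] dr [0, 0, -0.0]
```

View pics/w3.png

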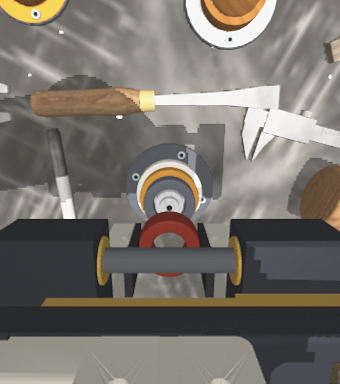

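Request:
{"name": "jog_arm", "arguments": {"travel": [[0.0093,-0.4688,0],[0.0093,-0.4688,0],[0.0093,-0.4688,0],[0.0093,-0.4688,0],[0.0093,-0.4688,0.07],[0.0093,-0.4688,0.13],[0.0093,-0.4688,0.13],[0.0093,-0.4688,0.13],[0.0093,-0.4688,0.13],[0.0093,-0.4688,0.13]], "dr": [[0,0,0],[0,0,0],[0,0,0],[0,0,0],[0,0,0],[0,0,0],[0,0,0],[0,0,0],[0,0,0],[0,0,0]], "claw": [0.2,0.2,0.2,0.2,0.2,0.2,0.2,0.2,0.2,0.2]}}

```text
time_s: 7.75
tcp_pos: [0.465, 0.1175, 0.0758]
eef_rot: [-179.9, -0.1, 0.1]
contact_force: [0.4, 0.6, 0.4]
gripper_width: 0.034
gripper_force: 20.0
```

```bash
cat >> h.py <<'E'
OD=dict(white=66,honey=56,grey=46,red=36);ID=dict(white=48,honey=38,grey=28,red=20)
def ringfit(c,k,tcp,zb=-.0033):
    """ring centre minus TCP (world axes), mm; ring nominally centred, underside at tcp z+zb"""
    a,b=OD[k]/2000,ID[k]/2000
    prof=np.array([(a,0),(a,.018),(b,.018),(b,0)])
    P=cloud(c)[c["range_z"]>0]-tcp-[0,0,zb]
    x=np.array([0,0,0.])
    for _ in range(3):
        Q=P[(np.hypot(*(P[:,:2]-x[:2]).T)<a+.006)&(abs(P[:,1])<a-.002)&(P[:,2]>.003)&(P[:,2]<.022)]
        f=lambda x:pdist(np.c_[np.hypot(*(Q[:,:2]-x[:2]).T),Q[:,2]-x[2]],prof)
        x=least_squares(f,x,loss="soft_l1",f_scale=.001).x
    return np.round(x*1000,1),len(Q),round(np.median(f(x))*1000,2)
def look(k,x0,ring=True):
    s=r.get_state();c=cap("wrist")
    print(round(s["time_s"],2),"tcp",np.round(s["tcp_pos"]*1000,1),"F",np.round(s["contact_force"],1),"w",round(s["gripper_width"]*1000,1))
    x=fit(c,k,x0);print("fit",k,np.round(x[0]*1000,1),x[1],round(x[2]*1000,2))
    if ring: print("ring",ringfit(c,ring,s["tcp_pos"]))
    return c
E
python3 - <<'E'
from h import *
look("red",(.4648,.1171),"red")
E
```

```text
7.75 tcp [465.  117.5  75.8] F [0.4 0.6 0.4] w 34.0
fit red [467.4 117.3   0. ] 9117 1.77
ring (array([-0.7,  0. , -1.1]), 1362, np.float64(0.25))
```

```bash
python3 - <<'E'
from h import *
X=(.4650,.1170)
go([(*X,.045,0),(*X,.0305,0)])
E
```

```text
travel [0.001, -0.0, 0.06] dr [0, 0, -0.0]
travel [0.001, -0.0, 0.089] dr [0, 0, -0.0]
```

Request:
{"name": "jog_arm", "arguments": {"travel": [[0.001,0,0.02],[0.001,0,0.04],[0.001,0,0.05],[0.001,0,0.06],[0.001,0,0.07],[0.001,0,0.08],[0.001,0,0.089],[0.001,0,0.089],[0.001,0,0.089],[0.001,0,0.089]], "dr": [[0,0,0],[0,0,0],[0,0,0],[0,0,0],[0,0,0],[0,0,0],[0,0,0],[0,0,0],[0,0,0],[0,0,0]], "claw": [0.2,0.2,0.2,0.2,0.2,0.2,0.2,0.2,0.2,0.2]}}

```text
time_s: 9.05
tcp_pos: [0.4651, 0.1174, 0.0305]
eef_rot: [-180.0, -0.0, 0.1]
contact_force: [-0.4, 0.8, -0.0]
gripper_width: 0.0339
gripper_force: 20.0
```

Request:
{"name": "jog_arm", "arguments": {"travel": [[0,0,0.001],[0,0,0.002],[0,0,0.003],[0,0,0.0035],[0,0,0.0035],[0,0,0.0035],[0,0,0.0035],[0,0,0.0035],[0,0,0.0035],[0,0,0.0035]], "dr": [[0,0,0],[0,0,0],[0,0,0],[0,0,0],[0,0,0],[0,0,0],[0,0,0],[0,0,0],[0,0,0],[0,0,0]], "claw": [0.2,0.2,0.2,0.2,0.2,0.2,0.2,0.2,0.2,0.2]}}

```text
time_s: 10.3
tcp_pos: [0.465, 0.1173, 0.029]
eef_rot: [-180.0, -0.0, 0.1]
contact_force: [-2.5, 0.3, 6.4]
gripper_width: 0.0341
gripper_force: 20.0
```

Request:
{"name": "jog_arm", "arguments": {"travel": [[0,0,0],[0,0,0],[0,0,0],[0,0,0],[0,0,0],[0,0,-0.02],[0,0,-0.06],[0,0,-0.12],[0,0,-0.18],[0,0,-0.18]], "dr": [[0,0,0],[0,0,0],[0,0,0],[0,0,0],[0,0,0],[0,0,0],[0,0,0],[0,0,0],[0,0,0],[0,0,0]], "claw": [0.6,0.6,0.6,0.6,0.6,0.6,0.6,0.6,0.6,0.6]}}

```text
time_s: 11.55
tcp_pos: [0.4665, 0.1182, 0.1216]
eef_rot: [-179.8, -0.3, 0.1]
contact_force: [0.2, 0.7, -1.2]
gripper_width: 0.0528
gripper_force: 0.0
```

```bash
cat >> h.py <<'E'
def setcmd(*p): json.dump(list(p),open("cmd.json","w"))
def seat(k,x0):
    """profile fit of chuck with ring on it, ring height residual"""
    c=cap("wrist");a,b=OD[k]/2000,ID[k]/2000;q=PROF[k]
    prof=np.array([q[0],q[1],q[2],q[3],(q[3,0],.026),(a,.026),(a,.044),(b,.044),(b,.036),(q[7,0],.044),(0,.044)])
    print("seated fit",fit(c,k,x0,prof)); x=fit(c,k,x0,prof)[0]
    P=cloud(c)[c["range_z"]>0]-[x[0],x[1],0];rr=np.hypot(P[:,0],P[:,1])
    m=(rr>b+.002)&(rr<a-.002)&(P[:,2]>.03)&(P[:,2]<.07);A=np.c_[P[m,:2],np.ones(m.sum())]
    s=np.linalg.lstsq(A,P[m,2],rcond=None)[0];print("ring top z mm",s[2]*1000,"tilt mm across",s[:2]*a*2000,m.sum())
    return c
E
python3 - <<'E'
from h import *
setcmd(.4650,.1170,.02875+.09,0)
s=r.get_state();print(s["tcp_pos"],s["gripper_width"])
c=seat("red",(.465,.117));cv2.imwrite("pics/w4.png",c["pixels"][:,90:430,::-1])
X=(.4598,-.1174)
go([(*X,.14,0),(*X,.0535,0)])
E
```

```text
[0.46647066 0.11820055 0.1215772 ] 0.052793304480434095
seated fit (array([ 0.46422882,  0.11707589, -0.0011554 ]), 5358, np.float64(0.0004556380379032391))
ring top z mm 42.82886164689707 tilt mm across [ 0.03249131 -0.09988022] 413
travel [-0.0104, 0.4688, -0.0425] dr [0, 0, 0.0]
travel [-0.0104, 0.4688, 0.1305] dr [0, 0, 0.0]
```

View pics/w4.png

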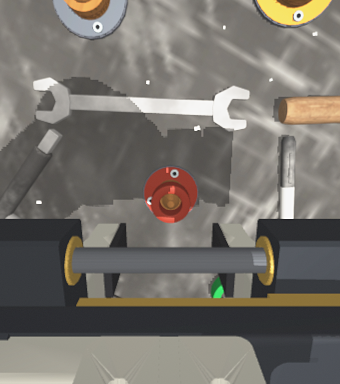

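Request:
{"name": "jog_arm", "arguments": {"travel": [[-0.0104,0.4688,-0.0425],[-0.0104,0.4688,-0.0425],[-0.0104,0.4688,-0.0425],[-0.0104,0.4688,-0.0425],[-0.0104,0.4688,-0.0425],[-0.0104,0.4688,0.0375],[-0.0104,0.4688,0.0775],[-0.0104,0.4688,0.1075],[-0.0104,0.4688,0.1305],[-0.0104,0.4688,0.1305]], "dr": [[0,0,0],[0,0,0],[0,0,0],[0,0,0],[0,0,0],[0,0,0],[0,0,0],[0,0,0],[0,0,0],[0,0,0]], "claw": [0.72,0.72,0.72,0.72,0.72,0.72,0.72,0.72,0.72,0.72]}}

```text
time_s: 12.85
tcp_pos: [0.4594, -0.1168, 0.0525]
eef_rot: [180.0, 0.1, 0.1]
contact_force: [-0.2, -0.1, 0.2]
gripper_width: 0.0634
gripper_force: 0.0
```

Request:
{"name": "jog_arm", "arguments": {"travel": [[0,0,0],[0,0,0],[0,0,0],[0,0,0],[0,0,0],[0,0,-0.01],[0,0,-0.04],[0,0,-0.09],[0,0,-0.14],[0,0,-0.173]], "dr": [[0,0,0],[0,0,0],[0,0,0],[0,0,0],[0,0,0],[0,0,0],[0,0,0],[0,0,0],[0,0,0],[0,0,0]], "claw": [0.3,0.3,0.3,0.3,0.3,0.3,0.3,0.3,0.3,0.3], "newtons": 25}}

```text
time_s: 14.1
tcp_pos: [0.4602, -0.1172, 0.1411]
eef_rot: [-180.0, -0.1, 0.1]
contact_force: [-0.6, -0.3, -0.8]
gripper_width: 0.044
gripper_force: 25.0
```

```bash
python3 - <<'E'
from h import *
setcmd(.4598,-.1174,.0535+.0865,0)
s=r.get_state();c=cap("wrist")
print(s["tcp_pos"],ringfit(c,"grey",s["tcp_pos"],-.0027))
X=(.6412,.1877)
go([(*X,.14,0),(*X,.075,0)])
E
```

```text
[ 0.46020244 -0.11718549  0.14105765] (array([-1.1,  0. , -1.6]), 2279, np.float64(0.31))
travel [0.3628, -0.6102, -0.0] dr [0, 0, 0.0]
travel [0.3628, -0.6102, 0.13] dr [0, 0, 0.0]
```

Request:
{"name": "jog_arm", "arguments": {"travel": [[0.3628,-0.6102,0],[0.3628,-0.6102,0],[0.3628,-0.6102,0],[0.3628,-0.6102,0],[0.3628,-0.6102,0],[0.3628,-0.6102,0],[0.3628,-0.6102,0.06],[0.3628,-0.6102,0.13],[0.3628,-0.6102,0.13],[0.3628,-0.6102,0.13]], "dr": [[0,0,0],[0,0,0],[0,0,0],[0,0,0],[0,0,0],[0,0,0],[0,0,0],[0,0,0],[0,0,0],[0,0,0]], "claw": [0.3,0.3,0.3,0.3,0.3,0.3,0.3,0.3,0.3,0.3]}}

```text
time_s: 15.4
tcp_pos: [0.6417, 0.1883, 0.0757]
eef_rot: [180.0, -0.0, 0.1]
contact_force: [0.9, 0.0, 0.4]
gripper_width: 0.0443
gripper_force: 25.0
```

```bash
python3 - <<'E'
from h import *
s=r.get_state();print(s["tcp_pos"])
X=(.6415,.1880)
go([(*X,.045,0),(*X,.0298,0)])
E
```

```text
[0.64166388 0.18825706 0.07574345]
travel [0.0006, -0.0006, 0.06] dr [0, 0, -0.0]
travel [0.0006, -0.0006, 0.0904] dr [0, 0, -0.0]
```

Request:
{"name": "jog_arm", "arguments": {"travel": [[0.0006,-0.0006,0.02],[0.0006,-0.0006,0.04],[0.0006,-0.0006,0.05],[0.0006,-0.0006,0.06],[0.0006,-0.0006,0.07],[0.0006,-0.0006,0.08],[0.0006,-0.0006,0.0904],[0.0006,-0.0006,0.0904],[0.0006,-0.0006,0.0904],[0.0006,-0.0006,0.0904]], "dr": [[0,0,0],[0,0,0],[0,0,0],[0,0,0],[0,0,0],[0,0,0],[0,0,0],[0,0,0],[0,0,0],[0,0,0]], "claw": [0.3,0.3,0.3,0.3,0.3,0.3,0.3,0.3,0.3,0.3]}}

```text
time_s: 16.65
tcp_pos: [0.6414, 0.1885, 0.0296]
eef_rot: [-180.0, -0.0, 0.1]
contact_force: [-0.4, -0.2, -0.6]
gripper_width: 0.0443
gripper_force: 25.0
```

Request:
{"name": "jog_arm", "arguments": {"travel": [[0,0,0.001],[0,0,0.002],[0,0,0.003],[0,0,0.0035],[0,0,0.0035],[0,0,0.0035],[0,0,0.0035],[0,0,0.0035],[0,0,0.0035],[0,0,0.0035]], "dr": [[0,0,0],[0,0,0],[0,0,0],[0,0,0],[0,0,0],[0,0,0],[0,0,0],[0,0,0],[0,0,0],[0,0,0]], "claw": [0.3,0.3,0.3,0.3,0.3,0.3,0.3,0.3,0.3,0.3]}}

```text
time_s: 17.9
tcp_pos: [0.6414, 0.1885, 0.0291]
eef_rot: [-180.0, -0.0, 0.1]
contact_force: [-4.3, -0.9, 9.1]
gripper_width: 0.0445
gripper_force: 25.0
```

Request:
{"name": "jog_arm", "arguments": {"travel": [[0,0,0],[0,0,0],[0,0,0],[0,0,0],[0,0,0],[0,0,-0.02],[0,0,-0.06],[0,0,-0.12],[0,0,-0.18],[0,0,-0.18]], "dr": [[0,0,0],[0,0,0],[0,0,0],[0,0,0],[0,0,0],[0,0,0],[0,0,0],[0,0,0],[0,0,0],[0,0,0]], "claw": [0.64,0.64,0.64,0.64,0.64,0.64,0.64,0.64,0.64,0.64]}}

```text
time_s: 19.15
tcp_pos: [0.6432, 0.1894, 0.1218]
eef_rot: [-179.8, -0.3, 0.1]
contact_force: [0.8, 0.6, -0.0]
gripper_width: 0.056
gripper_force: 0.0
```

```bash
python3 - <<'E'
from h import *
setcmd(.6415,.1880,.0298-.00175+.09,0)
print(r.get_state()["tcp_pos"])
c=seat("grey",(.6415,.188))
X=(.4598,-.1174)
go([(*X,.14,0),(*X,.10,0),(*X,.055,0),(*X,.0350,0)])
E
```

```text
[0.64315479 0.18937137 0.12179355]
seated fit (array([ 0.64031537,  0.18822147, -0.00122107]), 6352, np.float64(0.000494635553032662))
ring top z mm 42.822584802351955 tilt mm across [-0.02148757  0.0175554 ] 702
travel [-0.3634, 0.6108, -0.0439] dr [0, 0, 0.0]
travel [-0.3634, 0.6108, 0.0361] dr [0, 0, 0.0]
travel [-0.3634, 0.6108, 0.1261] dr [0, 0, 0.0]
travel [-0.3634, 0.6108, 0.1661] dr [0, 0, 0.0]
```

Request:
{"name": "jog_arm", "arguments": {"travel": [[-0.3634,0.6108,-0.0439],[-0.3634,0.6108,-0.0439],[-0.3634,0.6108,-0.0439],[-0.3634,0.6108,-0.0439],[-0.3634,0.6108,-0.0439],[-0.3634,0.6108,-0.0439],[-0.3634,0.6108,-0.0439],[-0.3634,0.6108,0.0361],[-0.3634,0.6108,0.1261],[-0.3634,0.6108,0.1661]], "dr": [[0,0,0],[0,0,0],[0,0,0],[0,0,0],[0,0,0],[0,0,0],[0,0,0],[0,0,0],[0,0,0],[0,0,0]], "claw": [0.64,0.84,0.84,0.84,0.84,0.84,0.84,0.84,0.84,0.84]}}

```text
time_s: 20.45
tcp_pos: [0.4587, -0.1168, 0.0323]
eef_rot: [180.0, 0.2, 0.1]
contact_force: [1.1, 0.1, 0.1]
gripper_width: 0.0737
gripper_force: 0.0
```

Request:
{"name": "jog_arm", "arguments": {"travel": [[0,0,0],[0,0,0],[0,0,0],[0,0,0],[0,0,0],[0,0,0],[0,0,0],[0,0,-0.01],[0,0,-0.05],[0,0,-0.1]], "dr": [[0,0,0],[0,0,0],[0,0,0],[0,0,0],[0,0,0],[0,0,0],[0,0,0],[0,0,0],[0,0,0],[0,0,0]], "claw": [0.84,0.84,0.4,0.4,0.4,0.4,0.4,0.4,0.4,0.4], "newtons": 28}}

```text
time_s: 21.7
tcp_pos: [0.4594, -0.1172, 0.0851]
eef_rot: [180.0, 0.1, 0.1]
contact_force: [0.1, 0.5, -0.4]
gripper_width: 0.0546
gripper_force: 28.0
```

```bash
python3 - <<'E'
from h import *
setcmd(.4598,-.1174,.0350+.05,0)
s=r.get_state();c=cap("wrist")
print(s["tcp_pos"],ringfit(c,"honey",s["tcp_pos"],-.003))
X=(.6558,.0107)
go([(.4598,-.1174,.14,0),(*X,.14,0),(*X,.075,0)])
E
```

```text
[ 0.45941691 -0.11723511  0.08506   ] (array([-1.1,  0.1, -1.4]), 3342, np.float64(0.32))
travel [0.0, 0.0, -0.11] dr [0, 0, 0.0]
travel [0.392, -0.2562, -0.11] dr [0, 0, 0.0]
travel [0.392, -0.2562, 0.02] dr [0, 0, 0.0]
```

Request:
{"name": "jog_arm", "arguments": {"travel": [[0,0,-0.11],[0.3926,-0.2562,-0.11],[0.3926,-0.2562,-0.11],[0.3926,-0.2562,-0.11],[0.3926,-0.2562,-0.11],[0.3926,-0.2562,-0.11],[0.3926,-0.2562,-0.04],[0.3926,-0.2562,0.02],[0.3926,-0.2562,0.02],[0.3926,-0.2562,0.02]], "dr": [[0,0,0],[0,0,0],[0,0,0],[0,0,0],[0,0,0],[0,0,0],[0,0,0],[0,0,0],[0,0,0],[0,0,0]], "claw": [0.4,0.4,0.4,0.4,0.4,0.4,0.4,0.4,0.4,0.4]}}

```text
time_s: 23.0
tcp_pos: [0.6566, 0.011, 0.0761]
eef_rot: [180.0, -0.1, 0.1]
contact_force: [0.4, -0.1, -0.9]
gripper_width: 0.0544
gripper_force: 28.0
```

Request:
{"name": "jog_arm", "arguments": {"travel": [[0,0,0.02],[0,0,0.04],[0,0,0.05],[0,0,0.06],[0,0,0.07],[0,0,0.08],[0,0,0.09],[0,0,0.09],[0,0,0.09],[0,0,0.09]], "dr": [[0,0,0],[0,0,0],[0,0,0],[0,0,0],[0,0,0],[0,0,0],[0,0,0],[0,0,0],[0,0,0],[0,0,0]], "claw": [0.4,0.4,0.4,0.4,0.4,0.4,0.4,0.4,0.4,0.4]}}

```text
time_s: 24.25
tcp_pos: [0.6562, 0.0113, 0.0299]
eef_rot: [-180.0, -0.0, 0.1]
contact_force: [0.1, -0.3, -1.1]
gripper_width: 0.0546
gripper_force: 28.0
```

Request:
{"name": "jog_arm", "arguments": {"travel": [[0,0,0.001],[0,0,0.002],[0,0,0.003],[0,0,0.0035],[0,0,0.0035],[0,0,0.0035],[0,0,0.0035],[0,0,0.0035],[0,0,0.0035],[0,0,0.0035]], "dr": [[0,0,0],[0,0,0],[0,0,0],[0,0,0],[0,0,0],[0,0,0],[0,0,0],[0,0,0],[0,0,0],[0,0,0]], "claw": [0.4,0.4,0.4,0.4,0.4,0.4,0.4,0.4,0.4,0.4]}}

```text
time_s: 25.5
tcp_pos: [0.6563, 0.0113, 0.0291]
eef_rot: [180.0, -0.0, 0.1]
contact_force: [-3.0, 0.7, 7.6]
gripper_width: 0.0544
gripper_force: 28.0
```

Contact with the shoulder again; release and rise.

Request:
{"name": "jog_arm", "arguments": {"travel": [[0,0,0],[0,0,0],[0,0,0],[0,0,0],[0,0,0],[0,0,-0.02],[0,0,-0.06],[0,0,-0.12],[0,0,-0.18],[0,0,-0.18]], "dr": [[0,0,0],[0,0,0],[0,0,0],[0,0,0],[0,0,0],[0,0,0],[0,0,0],[0,0,0],[0,0,0],[0,0,0]], "claw": [0.78,0.78,0.78,0.78,0.78,0.78,0.78,0.78,0.78,0.78]}}

```text
time_s: 26.75
tcp_pos: [0.6582, 0.0116, 0.1219]
eef_rot: [-179.9, -0.3, 0.1]
contact_force: [0.2, -0.7, 0.5]
gripper_width: 0.0682
gripper_force: 0.0
```

```bash
python3 - <<'E'
from h import *
setcmd(.6561,.0107,.0300-.00175+.09,0)
print(r.get_state()["tcp_pos"])
c=seat("honey",(.656,.0107))
X=(.4598,-.1174)
go([(*X,.14,0),(*X,.09,0),(*X,.045,0),(*X,.0200,0)])
E
```

```text
[0.65815334 0.01157974 0.12191128]
seated fit (array([ 0.65497998,  0.01088314, -0.00128146]), 7721, np.float64(0.0005063741585430699))
ring top z mm 42.85200500520859 tilt mm across [ 0.06509944 -0.11229131] 869
travel [-0.3926, 0.2562, -0.0435] dr [0, 0, 0.0]
travel [-0.3926, 0.2562, 0.0565] dr [0, 0, 0.0]
travel [-0.3926, 0.2562, 0.1465] dr [0, 0, 0.0]
travel [-0.3926, 0.2562, 0.1965] dr [0, 0, 0.0]
```

Request:
{"name": "jog_arm", "arguments": {"travel": [[-0.3926,0.2562,-0.0435],[-0.3926,0.2562,-0.0435],[-0.3926,0.2562,-0.0435],[-0.3926,0.2562,-0.0435],[-0.3926,0.2562,-0.0435],[-0.3926,0.2562,-0.0435],[-0.3926,0.2562,0.0565],[-0.3926,0.2562,0.1265],[-0.3926,0.2562,0.1765],[-0.3926,0.2562,0.2]], "dr": [[0,0,0],[0,0,0],[0,0,0],[0,0,0],[0,0,0],[0,0,0],[0,0,0],[0,0,0],[0,0,0],[0,0,0]], "claw": [0.97,0.97,0.97,0.97,0.97,0.97,0.97,0.97,0.97,0.97]}}

```text
time_s: 28.05
tcp_pos: [0.4599, -0.1168, 0.0162]
eef_rot: [180.0, 0.2, 0.1]
contact_force: [0.0, 0.3, 1.2]
gripper_width: 0.0851
gripper_force: 0.0
```

Request:
{"name": "jog_arm", "arguments": {"travel": [[0,0,0],[0,0,0],[0,0,0],[0,0,0],[0,0,0],[0,0,0],[0,0,0],[0,0,-0.01],[0,0,-0.05],[0,0,-0.1]], "dr": [[0,0,0],[0,0,0],[0,0,0],[0,0,0],[0,0,0],[0,0,0],[0,0,0],[0,0,0],[0,0,0],[0,0,0]], "claw": [0.97,0.97,0.5,0.5,0.5,0.5,0.5,0.5,0.5,0.5], "newtons": 30}}

```text
time_s: 29.3
tcp_pos: [0.4594, -0.1172, 0.0683]
eef_rot: [180.0, 0.1, 0.1]
contact_force: [0.2, 0.2, -1.8]
gripper_width: 0.0654
gripper_force: 30.0
```

```bash
python3 - <<'E'
from h import *
setcmd(.4598,-.1174,.11825-.1+.05,0)
s=r.get_state();c=cap("wrist")
print(s["tcp_pos"],ringfit(c,"white",s["tcp_pos"],-.004))
X=(.6407,-.1740)
go([(.4598,-.1174,.14,0),(*X,.14,0),(*X,.075,0)])
E
```

```text
[ 0.45940966 -0.11720841  0.06827175] (array([-1.8,  0.1, -1.9]), 5275, np.float64(0.59))
travel [0.0, 0.0, -0.1435] dr [0, 0, 0.0]
travel [0.3618, 0.1132, -0.1435] dr [0, 0, 0.0]
travel [0.3618, 0.1132, -0.0135] dr [0, 0, 0.0]
```

Request:
{"name": "jog_arm", "arguments": {"travel": [[0,0,-0.1435],[0,0,-0.1435],[0.3626,0.1132,-0.1435],[0.3626,0.1132,-0.1435],[0.3626,0.1132,-0.1435],[0.3626,0.1132,-0.1435],[0.3626,0.1132,-0.08],[0.3626,0.1132,-0.0135],[0.3626,0.1132,-0.0135],[0.3626,0.1132,-0.0135]], "dr": [[0,0,0],[0,0,0],[0,0,0],[0,0,0],[0,0,0],[0,0,0],[0,0,0],[0,0,0],[0,0,0],[0,0,0]], "claw": [0.5,0.5,0.5,0.5,0.5,0.5,0.5,0.5,0.5,0.5]}}

```text
time_s: 30.6
tcp_pos: [0.6419, -0.1735, 0.076]
eef_rot: [180.0, -0.1, 0.1]
contact_force: [0.0, -0.9, 0.6]
gripper_width: 0.0651
gripper_force: 30.0
```

Request:
{"name": "jog_arm", "arguments": {"travel": [[0,0,0.02],[0,0,0.04],[0,0,0.05],[0,0,0.06],[0,0,0.07],[0,0,0.08],[0,0,0.0875],[0,0,0.0875],[0,0,0.0875],[0,0,0.0875]], "dr": [[0,0,0],[0,0,0],[0,0,0],[0,0,0],[0,0,0],[0,0,0],[0,0,0],[0,0,0],[0,0,0],[0,0,0]], "claw": [0.5,0.5,0.5,0.5,0.5,0.5,0.5,0.5,0.5,0.5]}}

```text
time_s: 31.85
tcp_pos: [0.6415, -0.1735, 0.0311]
eef_rot: [-180.0, -0.0, 0.1]
contact_force: [0.5, 0.6, -0.3]
gripper_width: 0.0651
gripper_force: 30.0
```

Request:
{"name": "jog_arm", "arguments": {"travel": [[0,0,0.001],[0,0,0.002],[0,0,0.003],[0,0,0.0035],[0,0,0.0035],[0,0,0.0035],[0,0,0.0035],[0,0,0.0035],[0,0,0.0035],[0,0,0.0035]], "dr": [[0,0,0],[0,0,0],[0,0,0],[0,0,0],[0,0,0],[0,0,0],[0,0,0],[0,0,0],[0,0,0],[0,0,0]], "claw": [0.5,0.5,0.5,0.5,0.5,0.5,0.5,0.5,0.5,0.5]}}

```text
time_s: 33.1
tcp_pos: [0.6416, -0.1735, 0.0306]
eef_rot: [180.0, -0.0, 0.1]
contact_force: [-4.0, 0.7, 8.7]
gripper_width: 0.0653
gripper_force: 30.0
```

Request:
{"name": "jog_arm", "arguments": {"travel": [[0,0,0],[0,0,0],[0,0,0],[0,0,0],[0,0,0],[0,0,-0.02],[0,0,-0.06],[0,0,-0.12],[0,0,-0.2],[0,0,-0.25]], "dr": [[0,0,0],[0,0,0],[0,0,0],[0,0,0],[0,0,0],[0,0,0],[0,0,0],[0,0,0],[0,0,0],[0,0,0]], "claw": [0.95,0.95,0.95,0.95,0.95,0.95,0.95,0.95,0.95,0.95]}}

```text
time_s: 34.35
tcp_pos: [0.6423, -0.1736, 0.1575]
eef_rot: [180.0, -0.2, 0.1]
contact_force: [-0.2, -0.0, -0.6]
gripper_width: 0.0835
gripper_force: 0.0
```

```bash
python3 - <<'E'
from h import *
print(r.get_state()["tcp_pos"])
c=seat("white",(.6408,-.174))
c=cap("scene");cv2.imwrite("pics/s9.png",cv2.resize(c["pixels"][110:310,140:400,::-1],None,fx=3,fy=3))
E
```

```text
[ 0.64228136 -0.17362506  0.1574891 ]
seated fit (array([ 0.63985787, -0.17384898, -0.00127323]), 7464, np.float64(0.0005500127104742263))
ring top z mm 42.85820540167431 tilt mm across [ 0.07284393 -0.18629655] 830
```

View pics/s9.png

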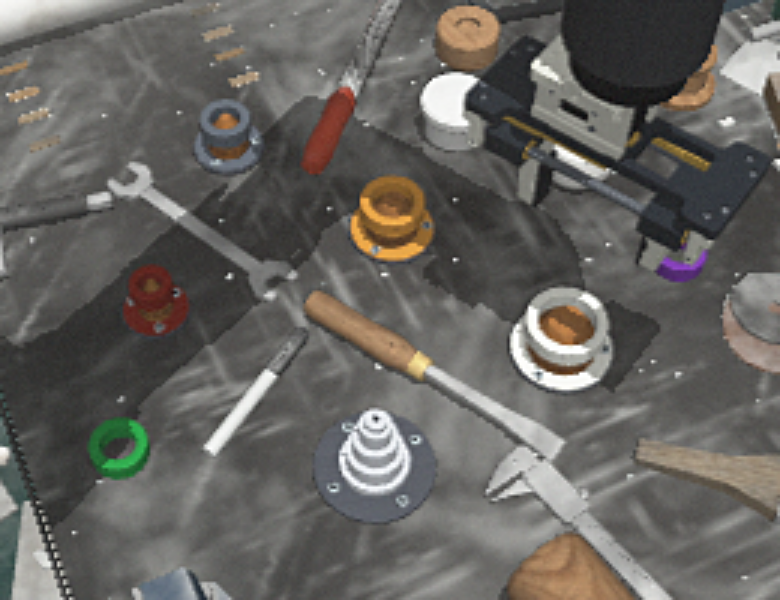

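The crop shows all four rings seated on their matching chucks: red at (152,290), grey at (225,130), honey at (390,208) and white at (563,325). The mandrel at (375,460) is bare, and the gripper is clear of everything.

```bash
python3 -c "
from plant import r
print(r.close_job())"
```

```text
the job is handed in; nothing more can be done
None
```

All four rings are off the mandrel and seated flat on their matching chucks, none was dropped, and the job was handed in at about 35 s of the 102 s allowed; the hand-in returned no verdict.

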